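# Nest the washed steel vessels

## Task

Put the washed steel vessels away nested, working from the largest down: stand the beaker in the low dish, then stand the tall beaker, which lies draining on the ribbed mat, inside the beaker. Each must end upright with its base flat on the floor of the one around it; lower them in rather than dropping them, leave the dish where it stands, and do not disturb the other things on the bench.

Things in the scene. Friction and masses are not known exactly. Their poses are not given: they have to be found in the camera images.
- dish: Largest vessel: low, round, open-topped steel dish, outer diameter 130 mm, height 65 mm, straight wall 4 mm thick (bore 122 mm), flat floor 4 mm thick. It stands upright and loose on the bench (about 0.35 kg). Origin: centre of its underside; z up to its open mouth.
- beaker: Middle vessel: round straight steel beaker, outer diameter 86 mm, height 118 mm, wall 4 mm (bore 78), floor 4 mm; the rolled rim makes the top 12 mm of the wall 8 mm thick (94 mm over it). Stands loose on the bench (0.3 kg); too wide to take across: pinch the rim, one finger inside. In the dish its rim is 57 mm above the dish's. Origin: centre of its underside; z to its mouth.
- tall: Smallest vessel: slim plain round steel beaker, outer diameter 64 mm, height 143 mm, wall 3 mm, floor 4 mm, no bead (0.2 kg; centre of mass 56 mm from its underside). It lies between two ribs of the mat, along them, axis 38 mm above the bench. Once nested its rim is 25 mm above the beaker's. Origin: centre of its underside (closed end); z along its axis to its mouth.
- mat: Dark grey draining mat, fixed to the bench, 270 mm (its x) by 170 mm (its y), 4 mm thick, with ten rounded ribs along x, 16 mm apart, whose tops are 7 mm above the bench; a vessel can lie between two ribs or stand on them. Origin: centre of its underside; z up. The mat reaches no farther than this and nothing else lies on it.
- reagent: Large brown glass bottle with black cap, diameter 64 mm, height 135 mm; leave alone. Origin: centre of its underside.
- tincture: Small brown glass bottle with black cap, diameter 52 mm, height 110 mm; leave alone. Origin: centre of its underside.
- glassbeaker: Clear glass beaker, diameter 76 mm, height 95 mm; leave alone. Origin: centre of its underside.
- creamjar: White jar with a blue lid, diameter 72 mm, height 55 mm; leave alone. Origin: centre of its underside.
- mortar: White porcelain mortar (bowl), diameter 112 mm, height 62 mm; leave alone. Origin: centre of its underside.
- washbottle: White wash bottle with a red cap and bent red spout, diameter 66 mm, height 190 mm; leave alone. Origin: centre of its underside.
- spoon: Steel spoon, 170 mm long, lying flat on the bench in front of the robot; leave alone. Origin: on the bench under its middle, x along it.
Things that resemble listed ones, but are neither listed nor needed, are in the scene too. What is shaped like the tall but blue or pink is not meant.

How it is judged:
On the way, in this order (a step that is already met when the one before it is completed fails the run):
1. the beaker stands upright on the dish's floor, released, while the tall beaker is not yet in it (z of beaker in the frame of dish between -0.002 and 0.008 m and horizontal distance between beaker and dish below 0.025 m and angle between beaker's own z axis and vertical below 0.08 rad and contact force between the fingers and beaker below 0.1 N and horizontal distance between tall and beaker above 0.06 m), for 0.3 s.
2. the tall beaker stands upright on the beaker's floor, inside the dish (z of tall in the frame of beaker between -0.002 and 0.008 m and horizontal distance between tall and beaker below 0.014 m and angle between each of tall, beaker's own z axis and vertical below 0.08 rad and z of beaker in the frame of dish between -0.002 and 0.008 m and horizontal distance between beaker and dish below 0.025 m), for 0.2 s.
At the end, for the whole second after the job is handed in: Beaker in dish, tall beaker in beaker, each within 0.08 rad of upright, underside within 8 mm of the outer vessel's underside (floors 4 mm), axes within 25 mm (beaker to dish) and 14 mm (tall to beaker); dish upright, within 50 mm of its start; all released and at rest (all of step 2 and angle between dish's own z axis and vertical below 0.05 rad and distance of dish from where it was at the start of the episode below 0.05 m and linear speed of each of dish, beaker, tall below 0.02 m/s and contact force between the fingers and dish below 0.1 N and contact force between the fingers and beaker below 0.1 N and contact force between the fingers and tall below 0.1 N); the robot touches nothing.
It fails at once if a steel vessel is dropped or knocked over (it moves faster than 0.5 m/s while the fingers do not touch it) ((linear speed of dish above 0.5 m/s and contact force between the fingers and dish below 0.1 N) or (linear speed of beaker above 0.5 m/s and contact force between the fingers and beaker below 0.1 N) or (linear speed of tall above 0.5 m/s and contact force between the fingers and tall below 0.1 N)).
It fails at once if a bottle, the jar, the glass beaker, the mortar or the spoon is pushed more than 40 mm (distance of any of reagent, tincture, glassbeaker, creamjar, mortar, washbottle, spoon from where it was at the start of the episode above 0.04 m).
It fails at once if a bottle, the jar, the glass beaker or the mortar is knocked over (angle between any of reagent, tincture, glassbeaker, creamjar, mortar, washbottle's own z axis and vertical above 0.6 rad).
It also fails if it takes over 72 s, if anything falls off the work surface, if the arm or the gripper's body presses on something with over 40 N, if the wrist force passes 120 N, or if a joint passes its speed limit or range.

## Robot

A 7-joint arm with a two-finger parallel gripper is mounted at the origin on the work surface. World frame = base frame: x ahead of the robot, y to its left, z up, the work surface at z = 0. Lengths are in m, angles in rad, forces in N, time in s.
With the tool pointing down it reaches from about 0.4 to 0.85 m from the base axis. Payload 10.4 kg.
Tool frame: the origin (TCP) lies midway between the tips of the shut fingers; the grasp point (between the pads) lies 19 mm behind it; z points along the fingers, y is the line along which they close (so a half turn about z gives the same grasp; the last joint's range is limited). The gripper opens to 87 mm and grips with 3 to 60 N. Pads are 19 mm wide; open, the fingers measure 117 mm over their backs; the gripper's body (75 mm by 190 mm) begins 51 mm behind the grasp point.
Start: joints at [1.271, 0.332, -0.065, 1.46, 0.022, 1.35, -0.088], TCP at [0.171, -0.601, 0.201] pointing down, gripper open.
Joint ranges: [-2.6, 2.6], [-0.5, 2.12], [-1.47, 1.34], [0.16, 2.42], [-1.27, 4.41], [0.06, 2.06], [-2.6, 2.6]. Speed limits (rad/s): [2.22, 2.22, 2.79, 2.79, 3.14, 3.14, 3.14].

## Interface

Orientations are given as a unit quaternion [x, y, z, w].
In Python, from bench import r gives the robot as it stands.
- The arm moves only by the tool arm_command, never from a script. Its arguments are lists of equal length, an entry for each row: "xyz": the shift along the world's x, y, z in m, a list of three; "rot": the turn, a rotation vector about the world's x, y, z in rad, a list of three. In form: {"xyz": [[tx, ty, tz], ...], "rot": [[ax, ay, az], ...]}. A call has 1 to 20 rows; each row is the pose to reach, as a shift and turn from the pose commanded when the call began; what a row does not reach only later rows make up. A row lasts 1/12 s, in which the tool goes at most 41.7 mm and 7.16 degrees, less where a joint would pass 70% of its speed; a pose out of reach is approached as far as the arm can. A call with a gripper value outside its range is refused whole. "grip" is the opening, from 0 (shut) to 1 (fully open), set as the call begins (left out, the last holds). The fingers move at their own pace and stop on an object; "squeeze" is the grip in N (left out, the last holds). Time passes only in rows, so rows that repeat a pose let the fingers close. It gives the time, the measured TCP pose, the force, the opening and the grip force at its end, in the units of the state.
- r.read_state(): the state, without advancing time (a new reading comes with each control period).
- r.camera(name): name is "scene" or "top" or "wrist"; returns the picture (480x640x3 uint8, red, green, blue); there is no depth.
- r.camera_model(name): a dict with "fx", "fy", "cx", "cy" (pixels), "T" (4x4, takes a point from camera to world coordinates). Camera axes: x right, y up, looking along -z (the intrinsics and any distortion apply to the point x, -y, -z); pixel columns grow to the right and rows downward; lengths in m; the calibration is good to about 2 mm. A picture is of the moment at which its call begins: read the wrist's pose just before it. camera_model takes no time and is no camera call; for the wrist camera it gives the pose at the moment of the call.
- r.close_job(): hands the job in; it is judged then, once.
Trained networks look in the newest picture that a camera, given by its name, has taken for a name from the list of things; names that differ only in an ending like _2 or _b are one class to them, and where a whole thing is asked for, a point or a joint stands for the part that bears it (a point fixed in the world has none). Each returns a list of dicts, best first, with "conf" (0 to 1); they miss things now and then, are a little off and sometimes report something else, mostly with a low value. They report only what shows in the picture. A call takes as long as a camera call. They do not tell look-alikes from the thing itself.
- r.look_for(label, camera): "at" ([x, y, z] in m, in the coordinates of the camera as it stood for that picture, good to about 4 mm: the middle of the surface that is visible of it).
- r.spot_point(label, camera): "at" ([x, y, z] in m, in the coordinates of the camera as it stood for that picture, good to about 4 mm: a listed point, or the origin of a listed thing).
The state is a dict: "time": time; "joint_positions": joint angles; "joint_vel": joint speeds; "joint_torque": joint torques, N m; "ee_pos": TCP position; "eef_rot": TCP orientation; "ft_force": force on the tool from outside, world axes, zero at the start; "torque": the same for the moment, N m; "width": finger opening in m; "grip_force": force on a finger pad.
Only numpy, scipy, OpenCV 4.12 (cv2) and the standard library are available. Lean on these libraries where they do the work, as an engineer would, in place of code of your own. Each camera call takes 0.05 s, during which the arm holds its last target. There are 200 camera calls.

## Working session

There is one attempt and no reset: what is moved stays moved. The work goes in short steps, Python scripts to look and compute and a tool call to move; the robot and the scene stay as the last step left them, time stands still between calls to the robot, and variables do not carry over. Pictures are saved under pics/ and viewed, at most 10 in all, crops included, and the job is handed in when it is done.

Besides the shell and the picture viewer there is one more tool, called after ">>>" as name(argument=value, ...), one argument or row to a line, values as JSON. arm_command: Moves the arm, as the interface text tells. Its arguments: {"type":"object","properties":{"xyz":{"type":"array"},"rot":{"type":"array"},"grip":{"type":"number"},"squeeze":{"type":"number"}},"required":["xyz","rot"]}

```bash
ls; mkdir -p pics; cat > h.py <<'E'
import numpy as np, cv2
from bench import r
def cam(n,f):
    im=r.camera(n); cv2.imwrite('pics/'+f,im[:,:,::-1]); return im
def w(n,p,M=None):
    M=M or r.camera_model(n); return (np.array(M['T'])@np.r_[p,1])[:3]
def pix(n,P,M=None):
    M=M or r.camera_model(n); c=np.linalg.inv(M['T'])@np.r_[P,1]
    return M['cx']+M['fx']*c[0]/-c[2], M['cy']+M['fy']*-c[1]/-c[2]
def ray(n,u,v,z,M=None):
    M=M or r.camera_model(n);T=np.array(M['T'])
    d=T[:3,:3]@np.array([(u-M['cx'])/M['fx'],-(v-M['cy'])/M['fy'],-1]);o=T[:3,3]
    return o+d*(z-o[2])/d[2]
E
python3 - <<'E'
from h import *
np.set_printoptions(precision=4,suppress=True)
print(r.read_state())
for n in ('top','scene'):
    cam(n,n+'0.png'); M=r.camera_model(n); print(n,M)
    for l in ('dish','beaker','tall','mat')+(('reagent','tincture','glassbeaker','creamjar','mortar','washbottle','spoon') if n=='top' else ()):
        print(n,l,[(w(n,d['at']).round(3),round(d['conf'],2)) for d in r.spot_point(l,n)][:4])
E
```

```text
pics
{'time': 0.0, 'joint_positions': array([ 1.2714,  0.3329, -0.0647,  1.4609,  0.0216,  1.3499, -0.0885]), 'joint_vel': array([ 0.0006,  0.0001, -0.0035, -0.0002, -0.0001, -0.0008,  0.    ]), 'joint_torque': array([  0.    , -62.3244,   0.0248, -38.9897,  -0.0613,   0.04  ,
         0.0001]), 'ee_pos': array([ 0.1706, -0.6008,  0.2006]), 'eef_rot': array([ 0.9904,  0.138 , -0.0002, -0.0007]), 'ft_force': array([-0.1096, -0.294 , -0.23  ]), 'torque': array([-0.0553,  0.0347, -0.0101]), 'grip_force': 0.0, 'width': 0.08700152822854072}
top {'fx': 461.9789171317975, 'fy': 461.9789171317975, 'cx': 320.01925263003534, 'cy': 238.90450601454762, 'T': array([[-0.0172,  0.9925, -0.1207,  0.3311],
       [-0.9998, -0.0175, -0.0015,  0.1104],
       [-0.0036,  0.1206,  0.9927,  1.406 ],
       [ 0.    ,  0.    ,  0.    ,  1.    ]])}
top dish [(array([ 0.544, -0.048,  0.002]), 0.87)]
top beaker [(array([ 0.471, -0.282, -0.005]), 0.62)]
top tall [(array([0.214, 0.337, 0.029]), 0.92), (array([0.594, 0.622, 0.031]), 0.89), (array([0.474, 0.203, 0.039]), 0.86)]
top mat [(array([0.467, 0.29 , 0.001
[... 385 characters left out ...]
 0.673,  0.419, -0.002]), 0.77), (array([0.751, 0.076, 0.001]), 0.52)]
top spoon [(array([ 0.377, -0.159, -0.001]), 0.76)]
scene {'fx': 620.7817840744174, 'fy': 620.7817840744174, 'cx': 318.6444720873071, 'cy': 246.57533030509103, 'T': array([[-0.3339, -0.7129,  0.6167,  1.6543],
       [ 0.9424, -0.2659,  0.2029,  0.4876],
       [ 0.0193,  0.6489,  0.7606,  1.5139],
       [ 0.    ,  0.    ,  0.    ,  1.    ]])}
scene dish [(array([ 0.542, -0.047,  0.002]), 0.78)]
scene beaker [(array([ 0.471, -0.29 , -0.002]), 0.58)]
scene tall [(array([0.593, 0.628, 0.033]), 0.91), (array([0.475, 0.2  , 0.042]), 0.84), (array([0.217, 0.339, 0.033]), 0.58)]
scene mat [(array([0.466, 0.287, 0.004]), 0.59)]
```

View pics/top0.png

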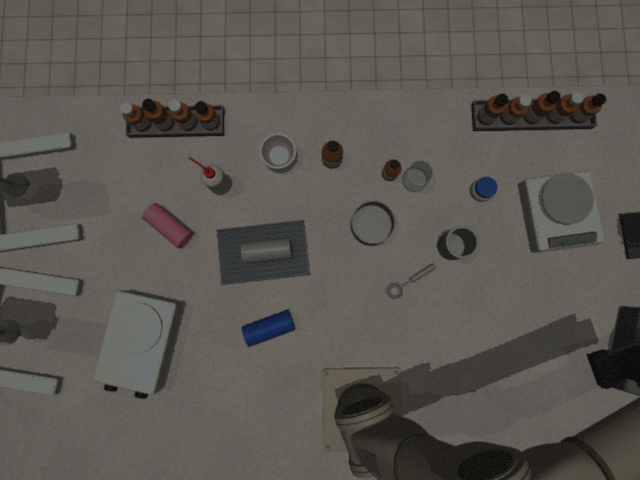

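View pics/scene0.png

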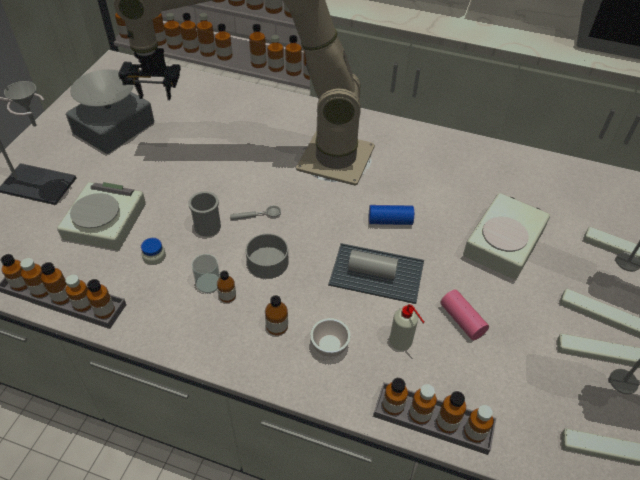

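Top: image up is +x and left is +y. The steel tall lies on the mat at about (265,250) along y. The beaker is at (460,242), the dish at (373,223), with blue and pink decoys at (268,328) and (166,226). Scene agrees: tall at (373,264), beaker at (205,214), dish at (267,257). The closed end of the tall should be at y≈0.20.

Next I move above the beaker for a wrist view.

>>> arm_command(
  xyz=[
    [0.15,0.17,0.2],
    [0.28,0.3,0.2],
    [0.28,0.3,0.2],
    [0.28,0.3,0.2],
    [0.28,0.3,0.2],
    [0.28,0.3,0.2],
    [0.28,0.3,0.2],
    [0.28,0.3,0.2],
    [0.28,0.3,0.2],
    [0.28,0.3,0.2],
    [0.28,0.3,0.2],
    [0.28,0.3,0.2],
    [0.28,0.3,0.2],
    [0.28,0.3,0.2],
    [0.28,0.3,0.2],
    [0.28,0.3,0.2],
  ],
  rot=[
    [0,0,-0.277],
    [0,0,-0.277],
    [0,0,-0.277],
    [0,0,-0.277],
    [0,0,-0.277],
    [0,0,-0.277],
    [0,0,-0.277],
    [0,0,-0.277],
    [0,0,-0.277],
    [0,0,-0.277],
    [0,0,-0.277],
    [0,0,-0.277],
    [0,0,-0.277],
    [0,0,-0.277],
    [0,0,-0.277],
    [0,0,-0.277],
  ],
  grip=1,
  squeeze=60,
)

```text
time: 2.18
ee_pos: [0.4498, -0.3024, 0.4008]
eef_rot: [1.0, -0.001, -0.0, -0.0]
ft_force: [-0.2, 0.4, 0.3]
width: 0.087
grip_force: 0.0
```

```bash
cat >> h.py <<'E'
np.set_printoptions(precision=4,suppress=True)
def st():
    s=r.read_state(); print('t',round(s['time'],2),'q',s['joint_positions'],'p',s['ee_pos'],'R',s['eef_rot'],'F',s['ft_force'],'w',round(s['width'],4),'g',round(s['grip_force'],1))
    open('log.txt','a').write(repr([list(map(float,s[k])) for k in('joint_positions','ee_pos','eef_rot')])+'\n'); return s
def spots(labels,n='wrist',f=None):
    M=r.camera_model(n); im=cam(n,f or 'tmp.png')
    for l in labels: print(n,l,[(w(n,d['at'],M).round(4),round(d['conf'],2)) for d in r.spot_point(l,n)][:3])
    return M,im
E
python3 - <<'E'
from h import *
st(); M,im=spots(['beaker','dish'],f='w1.png'); print(M)
E
```

```text
t 2.18 q [ 0.7822  0.1419 -0.3183  1.287   0.0451  1.7205 -1.0999] p [ 0.4498 -0.3024  0.4008] R [ 1.     -0.0013 -0.0005 -0.    ] F [-0.2077  0.4223  0.282 ] w 0.087 g 0.0
wrist beaker [(array([ 0.4706, -0.283 , -0.0026]), 0.95)]
wrist dish [(array([ 0.5422, -0.0446, -0.001 ]), 0.84)]
{'fx': 401.38484216513785, 'fy': 401.38484216513785, 'cx': 316.32373363312155, 'cy': 233.6356610278064, 'T': array([[-0.0037,  0.9617,  0.2741,  0.524 ],
       [-1.    , -0.0039,  0.0001, -0.3026],
       [ 0.0012, -0.2741,  0.9617,  0.584 ],
       [ 0.    ,  0.    ,  0.    ,  1.    ]])}
```

View pics/w1.png

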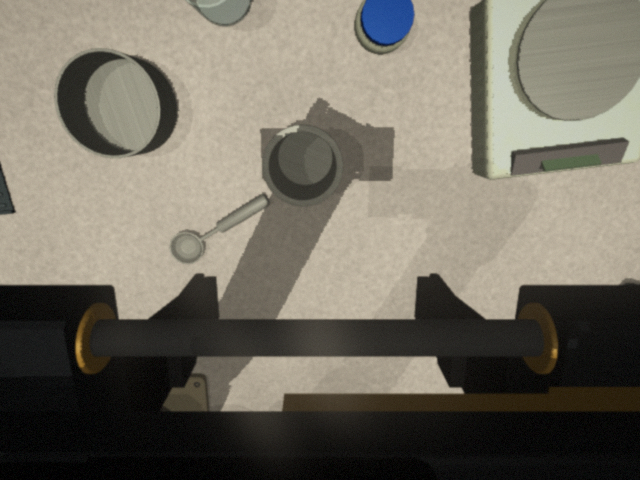

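Wrist view: the beaker rim is centred at about (302,163), about 79 px wide. The dish rim is at (117,103) and the spoon at (215,222). I check the rim height by triangulating with the top camera.

```bash
python3 - <<'E'
from h import *
M=r.camera_model('wrist')
print(ray('wrist',303,163,.118), pix('wrist',[.471,-.284,.118]), 'dish rim',ray('wrist',117,103,.065))
im=cv2.imread('pics/top0.png'); cv2.imwrite('pics/t0c.png',cv2.resize(im[185:300,210:510],None,fx=2.6,fy=2.6,interpolation=cv2.INTER_CUBIC))
def line(n,u,v,M): 
    T=np.array(M['T']);d=T[:3,:3]@np.array([(u-M['cx'])/M['fx'],-(v-M['cy'])/M['fy'],-1]);return T[:3,3],d/np.linalg.norm(d)
for lab,uvw in (('beaker',(303,163)),('dish',(117,103))):
    # rim centre by hough in top
    c={'beaker':(461,243),'dish':(373,223)}[lab]
    o1,d1=line('w',*uvw,M);o2,d2=line('t',*c,r.camera_model('top'))
    A=np.c_[d1,-d2];s=np.linalg.lstsq(A,o2-o1,rcond=None)[0];print(lab,o1+d1*s[0],o2+d2*s[1])
E
```

```text
[ 0.4763 -0.2871  0.118 ] (np.float64(300.34143324125796), np.float64(167.6164738053773)) dish rim [ 0.5445 -0.0575  0.065 ]
beaker [ 0.4742 -0.2865  0.0983] [ 0.4712 -0.2884  0.0986]
dish [ 0.5455 -0.046   0.0408] [ 0.5422 -0.0467  0.0403]
```

View pics/t0c.png

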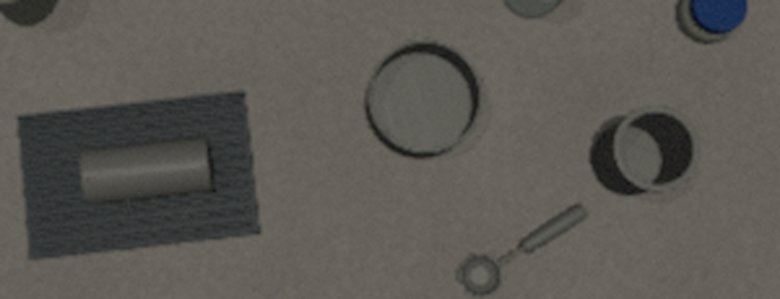

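The crop shows the tall on the mat from (80,175) to (213,165), and its right end looks dark. I must find out which end is open. First I move to a lower pre-grasp over the beaker's -y rim and measure again.

>>> arm_command(
  xyz=[
    [0.022,-0.027,-0.19],
    [0.022,-0.027,-0.19],
    [0.022,-0.027,-0.19],
    [0.022,-0.027,-0.19],
    [0.022,-0.027,-0.19],
    [0.022,-0.027,-0.19],
    [0.022,-0.027,-0.19],
    [0.022,-0.027,-0.19],
  ],
  rot=[
    [0,0,0],
    [0,0,0],
    [0,0,0],
    [0,0,0],
    [0,0,0],
    [0,0,0],
    [0,0,0],
    [0,0,0],
  ],
)

```text
time: 3.0
ee_pos: [0.4735, -0.3286, 0.2137]
eef_rot: [1.0, -0.0, 0.001, 0.001]
ft_force: [-0.4, 0.9, 1.7]
width: 0.0869
grip_force: 0.0
```

```bash
python3 - <<'E'
from h import *
st(); M,im=spots(['beaker','dish','spoon'],f='w2.png')
for z in(.1,.118): print(z,[tuple(np.round(pix('wrist',[.473+.043*np.cos(a),-.286+.043*np.sin(a),z],M))) for a in (0,1.57,3.14,-1.57)])
E
```

```text
t 3.0 q [ 0.7947  0.2349 -0.3153  1.5657  0.0743  1.3501 -1.0998] p [ 0.4735 -0.3286  0.2137] R [ 1.     -0.0002  0.0012  0.0007] F [-0.3645  0.8685  1.7284] w 0.0869 g 0.0
wrist beaker [(array([ 0.4734, -0.2849, -0.0025]), 0.91)]
wrist dish [(array([ 0.5419, -0.0456,  0.001 ]), 0.72)]
wrist spoon [(array([ 0.3704, -0.1554,  0.0008]), 0.56)]
0.1 [(np.float64(258.0), np.float64(165.0)), (np.float64(203.0), np.float64(222.0)), (np.float64(262.0), np.float64(275.0)), (np.float64(316.0), np.float64(222.0))]
0.118 [(np.float64(254.0), np.float64(168.0)), (np.float64(197.0), np.float64(228.0)), (np.float64(259.0), np.float64(283.0)), (np.float64(316.0), np.float64(228.0))]
```

View pics/w2.png

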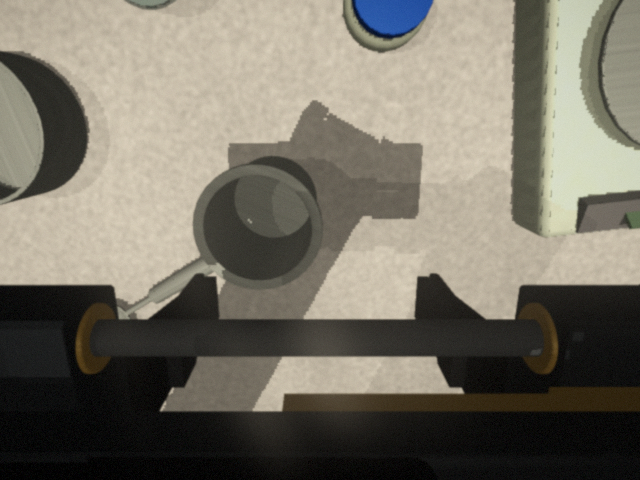

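The outer rim spans columns 193–322 and rows 164–287. That fits a beaker at (0.473,-0.286) with its rim at z≈0.118. The spoon handle's end at (213,268) is on the side away from my fingers. I go down over the -y rim and close.

>>> arm_command(
  xyz=[
    [0,0,-0.04],
    [0,0,-0.08],
    [0,0,-0.1],
    [0,0,-0.119],
    [0,0,-0.119],
    [0,0,-0.119],
  ],
  rot=[
    [0,0,0],
    [0,0,0],
    [0,0,0],
    [0,0,0],
    [0,0,0],
    [0,0,0],
  ],
)

```text
time: 3.7
ee_pos: [0.4729, -0.3282, 0.0929]
eef_rot: [1.0, -0.0, -0.0, -0.0]
ft_force: [-0.1, 0.7, 0.9]
width: 0.0871
grip_force: 0.0
```

>>> arm_command(
  xyz=[
    [0,0,0],
    [0,0,0],
    [0,0,0],
    [0,0,0],
    [0,0,0],
    [0,0,0],
    [0,0,0],
    [0,0,0],
    [0,0,0],
    [0,0,0],
  ],
  rot=[
    [0,0,0],
    [0,0,0],
    [0,0,0],
    [0,0,0],
    [0,0,0],
    [0,0,0],
    [0,0,0],
    [0,0,0],
    [0,0,0],
    [0,0,0],
  ],
  grip=0,
  squeeze=60,
)

```text
time: 4.53
ee_pos: [0.4728, -0.3282, 0.0923]
eef_rot: [1.0, -0.0, -0.0, 0.0]
ft_force: [1.0, 0.0, -0.7]
width: 0.0285
grip_force: 0.0
```

Still closing. I wait for the grip, then lift a little.

>>> arm_command(
  xyz=[
    [0,0,0],
    [0,0,0],
    [0,0,0],
    [0,0,0],
    [0,0,0],
    [0,0,0],
    [0,0,0],
    [0,0,0],
  ],
  rot=[
    [0,0,0],
    [0,0,0],
    [0,0,0],
    [0,0,0],
    [0,0,0],
    [0,0,0],
    [0,0,0],
    [0,0,0],
  ],
)

```text
time: 5.2
ee_pos: [0.4728, -0.3282, 0.0924]
eef_rot: [1.0, -0.0, -0.0, 0.0]
ft_force: [-0.8, 0.7, 0.5]
width: 0.0069
grip_force: 58.7
```

>>> arm_command(
  xyz=[
    [0,0,0.01],
    [0,0,0.02],
    [0,0,0.04],
    [0,0,0.06],
    [0,0,0.09],
    [0,0,0.12],
    [0,0,0.12],
    [0,0,0.12],
  ],
  rot=[
    [0,0,0],
    [0,0,0],
    [0,0,0],
    [0,0,0],
    [0,0,0],
    [0,0,0],
    [0,0,0],
    [0,0,0],
  ],
)

```text
time: 5.87
ee_pos: [0.474, -0.3288, 0.2151]
eef_rot: [1.0, -0.0, 0.002, 0.001]
ft_force: [-0.1, -0.4, -4.4]
width: 0.0068
grip_force: 59.6
```

```bash
python3 - <<'E'
from h import *
st(); M,im=spots(['beaker','dish'],f='w3.png'); spots(['beaker','dish'],'scene','s3.png'); spots(['dish'],'top')
E
```

```text
t 5.87 q [ 0.7948  0.2336 -0.3157  1.5645  0.0743  1.3506 -1.0998] p [ 0.474  -0.3288  0.2151] R [ 1.     -0.0001  0.0019  0.0013] F [-0.084  -0.3681 -4.425 ] w 0.0068 g 59.6
wrist beaker [(array([ 0.4752, -0.2929,  0.1156]), 0.58)]
wrist dish [(array([ 0.5401, -0.0484,  0.0019]), 0.63)]
scene beaker [(array([ 0.4735, -0.2943,  0.1141]), 0.67)]
scene dish [(array([ 0.5413, -0.0459,  0.0045]), 0.62)]
top dish [(array([ 0.543 , -0.0474,  0.0011]), 0.84)]
```

View pics/s3.png

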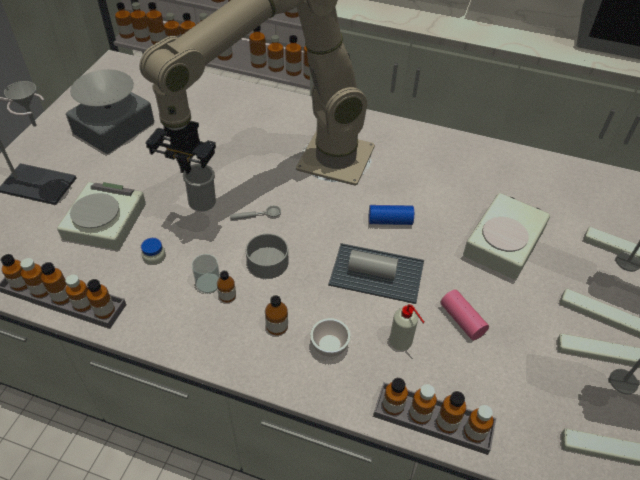

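The scene picture shows the beaker held at (200,188), clear of the bench and nearly upright. Now I carry it over the dish.

>>> arm_command(
  xyz=[
    [0.006,0.02,0],
    [0.013,0.045,0],
    [0.02,0.07,0],
    [0.027,0.1,0],
    [0.035,0.13,0],
    [0.045,0.16,0],
    [0.055,0.19,0],
    [0.062,0.22,0],
    [0.068,0.238,0],
    [0.068,0.238,0],
    [0.068,0.238,0],
    [0.068,0.238,0],
  ],
  rot=[
    [0,0,0],
    [0,0,0],
    [0,0,0],
    [0,0,0],
    [0,0,0],
    [0,0,0],
    [0,0,0],
    [0,0,0],
    [0,0,0],
    [0,0,0],
    [0,0,0],
    [0,0,0],
  ],
)

```text
time: 7.27
ee_pos: [0.5405, -0.0912, 0.212]
eef_rot: [1.0, -0.0, -0.0, 0.0]
ft_force: [0.1, -0.4, -2.4]
width: 0.0067
grip_force: 59.7
```

```bash
python3 - <<'E'
from h import *
st(); M,im=spots(['beaker','dish'],f='w4.png'); spots(['beaker','dish'],'scene','s4.png'); spots(['beaker'],'top')
a=cv2.imread('pics/w4.png')[:300];b=cv2.imread('pics/s4.png')[140:320,150:390]
cv2.imwrite('pics/c4.png',np.hstack([cv2.resize(a,(384,180)),cv2.resize(b,(240,180))]).repeat(1,0))
E
```

```text
t 7.27 q [ 0.5123  0.1931 -0.4864  1.6295  0.0929  1.3425 -1.5593] p [ 0.5405 -0.0912  0.212 ] R [ 1.     -0.0005 -0.0004  0.0003] F [ 0.1023 -0.4118 -2.3992] w 0.0067 g 59.7
wrist beaker [(array([ 0.5404, -0.0526,  0.1176]), 0.6)]
wrist dish []
scene beaker [(array([ 0.5414, -0.0598,  0.1144]), 0.86)]
scene dish [(array([ 0.5443, -0.0446,  0.0019]), 0.74)]
top beaker [(array([ 0.5391, -0.05  ,  0.1122]), 0.66)]
```

View pics/c4.png

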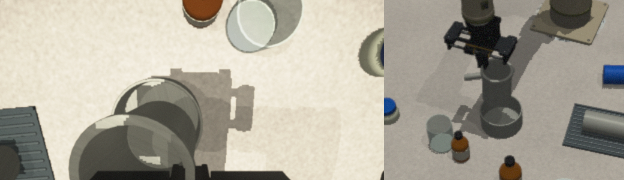

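The left half shows the beaker rim ahead of the dish. The right half shows the beaker over the dish at about (497,100). I shift +6 mm in y and lower slowly.

>>> arm_command(
  xyz=[
    [0.002,0.006,0],
    [0.002,0.006,-0.02],
    [0.002,0.006,-0.04],
    [0.002,0.006,-0.06],
    [0.002,0.006,-0.08],
    [0.002,0.006,-0.09],
    [0.002,0.006,-0.1],
    [0.002,0.006,-0.104],
    [0.002,0.006,-0.108],
    [0.002,0.006,-0.111],
    [0.002,0.006,-0.111],
    [0.002,0.006,-0.111],
  ],
  rot=[
    [0,0,0],
    [0,0,0],
    [0,0,0],
    [0,0,0],
    [0,0,0],
    [0,0,0],
    [0,0,0],
    [0,0,0],
    [0,0,0],
    [0,0,0],
    [0,0,0],
    [0,0,0],
  ],
)

```text
time: 8.67
ee_pos: [0.5431, -0.0843, 0.1019]
eef_rot: [1.0, -0.0, 0.0, 0.0]
ft_force: [-0.7, -0.1, -2.6]
width: 0.0068
grip_force: 59.7
```

>>> arm_command(
  xyz=[
    [0,0,-0.002],
    [0,0,-0.004],
    [0,0,-0.004],
    [0,0,-0.004],
  ],
  rot=[
    [0,0,0],
    [0,0,0],
    [0,0,0],
    [0,0,0],
  ],
)

```text
time: 9.0
ee_pos: [0.5431, -0.0846, 0.0977]
eef_rot: [1.0, -0.0, 0.0, 0.0]
ft_force: [0.3, -1.9, 0.4]
width: 0.0067
grip_force: 59.4
```

Contact with the floor: the weight has come off. Down 1 mm more, then open and retreat straight up.

>>> arm_command(
  xyz=[
    [0,0,-0.001],
    [0,0,-0.001],
  ],
  rot=[
    [0,0,0],
    [0,0,0],
  ],
)

```text
time: 9.17
ee_pos: [0.5431, -0.0846, 0.0967]
eef_rot: [1.0, -0.0, 0.0, 0.0]
ft_force: [0.6, -2.8, 1.4]
width: 0.0067
grip_force: 59.4
```

>>> arm_command(
  xyz=[
    [0,0,0],
    [0,0,0],
    [0,0,0],
    [0,0,0],
    [0,0,0],
    [0,0,0],
    [0,0,0],
    [0,0,0],
  ],
  rot=[
    [0,0,0],
    [0,0,0],
    [0,0,0],
    [0,0,0],
    [0,0,0],
    [0,0,0],
    [0,0,0],
    [0,0,0],
  ],
  grip=0.6,
)

```text
time: 9.83
ee_pos: [0.5428, -0.0841, 0.0963]
eef_rot: [1.0, -0.0, -0.0, -0.0]
ft_force: [0.3, 0.4, 0.6]
width: 0.0492
grip_force: 0.0
```

>>> arm_command(
  xyz=[
    [0,0,0.03],
    [0,0,0.06],
    [0,0,0.1],
    [-0.02,0.05,0.14],
    [-0.06,0.1,0.18],
    [-0.1,0.16,0.22],
    [-0.12,0.22,0.25],
    [-0.14,0.3,0.28],
    [-0.14,0.34,0.28],
    [-0.14,0.34,0.28],
    [-0.14,0.34,0.28],
    [-0.14,0.34,0.28],
    [-0.14,0.34,0.28],
  ],
  rot=[
    [0,0,0],
    [0,0,0],
    [0,0,0],
    [0,0,0],
    [0,0,0],
    [0,0,0],
    [0,0,0],
    [0,0,0],
    [0,0,0],
    [0,0,0],
    [0,0,0],
    [0,0,0],
    [0,0,0],
  ],
  grip=1,
)

```text
time: 10.92
ee_pos: [0.4015, 0.2578, 0.3776]
eef_rot: [1.0, 0.0, 0.001, 0.0]
ft_force: [1.3, 0.8, -1.0]
width: 0.087
grip_force: 0.0
```

```bash
python3 - <<'E'
from h import *
st(); M,im=spots(['tall','beaker','dish','mat'],f='w5.png'); spots(['tall','beaker','dish','mat'],'scene','s5.png'); spots(['tall','beaker'],'top','t5.png')
a=cv2.imread('pics/w5.png')[:320];b=cv2.imread('pics/s5.png')[180:340,180:500]
cv2.imwrite('pics/c5.png',np.vstack([a,cv2.resize(b,(640,280))[:280]]))
E
```

```text
t 10.92 q [ 0.1844  0.0105 -0.8445  1.4736  0.0088  1.6598 -2.2298] p [0.4015 0.2578 0.3776] R [1.     0.0001 0.0007 0.    ] F [ 1.3218  0.7877 -0.986 ] w 0.087 g 0.0
wrist tall [(array([0.4712, 0.2013, 0.0383]), 0.7), (array([0.2096, 0.3368, 0.028 ]), 0.65), (array([0.5913, 0.6256, 0.0296]), 0.56)]
wrist beaker [(array([ 0.5419, -0.0422,  0.0037]), 0.7)]
wrist dish []
wrist mat []
scene tall [(array([0.2168, 0.335 , 0.0297]), 0.95), (array([0.5909, 0.6254, 0.0358]), 0.89), (array([0.474 , 0.2006, 0.0426]), 0.65)]
scene beaker [(array([ 0.5428, -0.0439,  0.0041]), 0.89)]
scene dish [(array([ 0.5426, -0.0432,  0.0021]), 0.86)]
scene mat [(array([0.4653, 0.2896, 0.0034]), 0.6)]
top tall [(array([0.5952, 0.6239, 0.0296]), 0.82), (array([0.2151, 0.334 , 0.029 ]), 0.57), (array([0.472 , 0.2016, 0.0403]), 0.51)]
top beaker [(array([ 0.5428, -0.0394, -0.0013]), 0.74), (array([ 0.6421, -0.3848, -0.0047]), 0.25)]
```

View pics/c5.png

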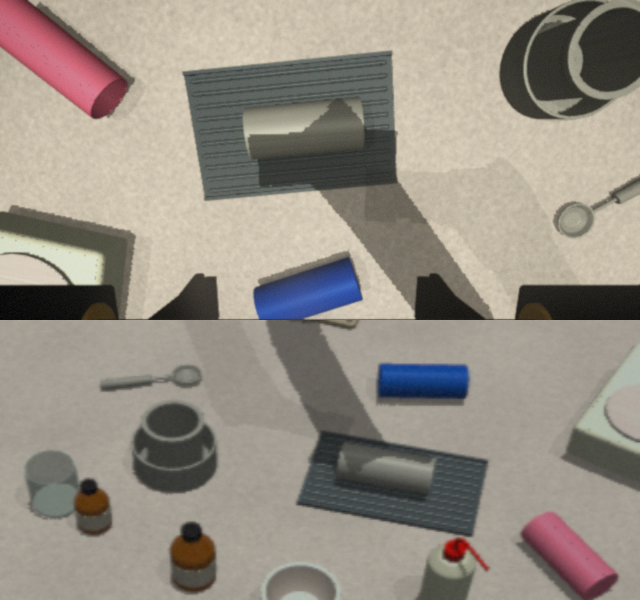

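The beaker stands in the dish: the wrist picture shows it at (615,50) and the scene crop shows the concentric rims at (174,440). The steel tall is at (303,128) in the wrist part. I zoom in on its ends to see which is open, and fit the arm's kinematics from the logged states.

```bash
python3 - <<'E'
from h import *
a=cv2.imread('pics/s0.png') if 0 else cv2.imread('pics/scene0.png')[240:295,335:415]
b=cv2.imread('pics/w5.png')[90:165,235:375]
a=cv2.resize(a,(640,440),interpolation=cv2.INTER_CUBIC)[:, :400] if 0 else cv2.resize(a,(400,275),interpolation=cv2.INTER_CUBIC)
b=cv2.resize(b,(400,214),interpolation=cv2.INTER_CUBIC)
cv2.imwrite('pics/c6.png',np.clip(np.vstack([a,b])*1.6,0,255).astype(np.uint8))
E
cat > kin.py <<'E'
import numpy as np
from scipy.optimize import least_squares
from scipy.spatial.transform import Rotation as R
D=[eval(l) for l in open('log.txt')]+[[[1.2714,.3329,-.0647,1.4609,.0216,1.3499,-.0885],[.1706,-.6008,.2006],[.9904,.138,-.0002,-.0007]]]
SG=None
def fk(q,L,s):
    q=np.array(q)*s
    T=R.from_euler('z',q[0]);p=np.array([0,0,L[0]])
    T=T*R.from_euler('y',q[1])*R.from_euler('z',q[2]);p=p+T.apply([L[4],0,L[1]])
    T=T*R.from_euler('y',q[3])*R.from_euler('z',q[4]);p=p+T.apply([L[5],0,L[2]])
    T=T*R.from_euler('y',q[5])*R.from_euler('z',q[6]);p=p+T.apply([0,0,L[3]])
    return p,T
import itertools
best=None
for s3,s5,s7 in itertools.product((1,-1),repeat=3):
    s=np.array([-1,1,s3,1,s5,1,s7])
    f=lambda L:np.concatenate([fk(d[0],L,s)[0]-d[1] for d in D])
    o=least_squares(f,[.3,.4,.4,.2,0,0]); 
    Rs=[(fk(d[0],o.x,s)[1].inv()*R.from_quat(d[2])) for d in D]
    sp=max((Rs[0].inv()*x).magnitude() for x in Rs)
    if best is None or o.cost+sp**2<best[0]: best=(o.cost+sp**2,o.x,s,sp,np.abs(o.fun).max(),Rs[0])
if __name__=='__main__': print(best,best[5].as_quat())
E
python3 kin.py
```

```text
(np.float64(0.002881122672847432), array([ 5.51130497,  0.78276495,  0.49601904,  5.80416717, -0.06283222,
        0.16341702]), array([-1,  1, -1,  1, -1,  1, -1]), 0.00016202478194050747, np.float64(0.040877573125101124), Rotation.from_matrix(array([[-2.22044605e-16, -1.00000000e+00, -3.97209243e-16],
                            [ 1.00000000e+00, -2.22044605e-16, -4.85383197e-17],
                            [ 4.85383197e-17, -3.97209243e-16,  1.00000000e+00]]))) [-1.23273787e-16 -1.57595562e-16  7.07106781e-01  7.07106781e-01]
```

View pics/c6.png

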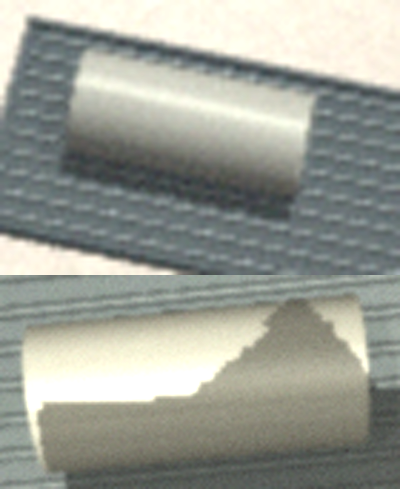

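The zoom does not settle it: neither camera stands beyond an end. Next I compute the tall's axis direction and a tilted viewing pose, and refit the kinematics with lateral offsets.

```bash
python3 - <<'E'
from h import *
from scipy.spatial.transform import Rotation as R
c=[ray('wrist',*p,.004) for p in((185,72),(391,52),(206,199),(396,181))]
print(np.array(c))
for a,b in((0,1),(2,3)):
    d=c[a]-c[b]; print('yaw',np.arctan2(-d[0],d[1]),np.linalg.norm(d))
# tall edges in wrist w5 : corners
t=[ray('wrist',*p,z) for p,z in (((244,115),.045),((250,159),.038),((362,97),.045),((364,150),.038))]
print(np.array(t))
for th in(-.6,.6):
    Rz=R.from_euler('z',np.pi/2+.09); ax=np.array([np.cos(.09),np.sin(.09),0])
    print(th,(R.from_rotvec(ax*th)*Rz).as_rotvec())
E
```

```text
[[0.5365 0.4238 0.004 ]
 [0.5598 0.1591 0.004 ]
 [0.3702 0.4096 0.004 ]
 [0.3949 0.1441 0.004 ]]
yaw 0.08767569831722893 0.26574097640720223
yaw 0.09277743909880307 0.2665874978090977
[[0.4827 0.3434 0.045 ]
 [0.4287 0.3397 0.038 ]
 [0.5034 0.199  0.045 ]
 [0.4397 0.1938 0.038 ]]
-0.6 [-0.4967  0.4539  1.6057]
0.6 [ 0.4967 -0.4539  1.6057]
```

>>> arm_command(
  xyz=[
    [0.03,0.03,-0.03],
    [0.06,0.06,-0.06],
    [0.06,0.06,-0.1],
    [0.06,0.06,-0.15],
    [0.06,0.06,-0.2],
    [0.06,0.06,-0.2],
    [0.06,0.06,-0.2],
    [0.06,0.06,-0.2],
    [0.06,0.06,-0.2],
    [0.06,0.06,-0.2],
    [0.06,0.06,-0.2],
    [0.06,0.06,-0.2],
    [0.06,0.06,-0.2],
    [0.06,0.06,-0.2],
    [0.06,0.06,-0.2],
    [0.06,0.06,-0.2],
    [0.06,0.06,-0.2],
  ],
  rot=[
    [-0.497,0.454,1.606],
    [-0.497,0.454,1.606],
    [-0.497,0.454,1.606],
    [-0.497,0.454,1.606],
    [-0.497,0.454,1.606],
    [-0.497,0.454,1.606],
    [-0.497,0.454,1.606],
    [-0.497,0.454,1.606],
    [-0.497,0.454,1.606],
    [-0.497,0.454,1.606],
    [-0.497,0.454,1.606],
    [-0.497,0.454,1.606],
    [-0.497,0.454,1.606],
    [-0.497,0.454,1.606],
    [-0.497,0.454,1.606],
    [-0.497,0.454,1.606],
    [-0.497,0.454,1.606],
  ],
)

```text
time: 12.98
ee_pos: [0.4632, 0.3155, 0.1763]
eef_rot: [0.646, 0.704, -0.199, 0.218]
ft_force: [0.3, 0.3, 1.1]
width: 0.0876
grip_force: 0.0
```

```bash
python3 - <<'E'
from h import *
from scipy.spatial.transform import Rotation as R
s=st(); print(R.from_quat(s['eef_rot']).as_matrix()); M,im=spots(['tall','mat'],f='w6.png'); print(np.array(M['T']))
for z,y in((0,.199),(0,.341)): print(pix('wrist',[.472 if y<.2 else .457,y,.038],M))
E
```

```text
t 12.98 q [-0.3242  0.7211 -0.9613  1.3449  0.8112  1.926  -1.1744] p [0.4632 0.3155 0.1763] R [ 0.6461  0.7039 -0.199   0.2181] F [0.3397 0.2611 1.0838] w 0.0876 g 0.0
[[-0.07    0.9963  0.0499]
 [ 0.8227  0.086  -0.5619]
 [-0.5641  0.0017 -0.8257]]
wrist tall [(array([0.4711, 0.2009, 0.0374]), 0.66)]
wrist mat []
[[ 0.9964 -0.0528 -0.0666  0.4479]
 [ 0.0849  0.6367  0.7664  0.4802]
 [ 0.0019 -0.7693  0.6389  0.2853]
 [ 0.      0.      0.      1.    ]]
(np.float64(315.9599998264689), np.float64(223.01253667726226))
(np.float64(311.4460171003992), np.float64(80.63055490046207))
```

View pics/w6.png

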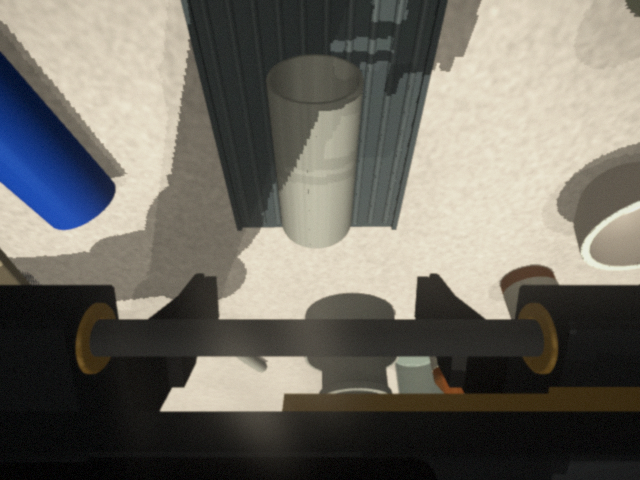

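The wrist view looks at the +y end: the open mouth is the ellipse at (315,80). So the closed end is at y≈0.20, as the network said, and the tall can be gripped near its mouth in this tilted pose. I check by IK whether the uprighting pose is reachable.

```bash
cat > kin2.py <<'E'
import numpy as np
from scipy.optimize import least_squares
from scipy.spatial.transform import Rotation as R
D=[eval(l) for l in open('log.txt')]+[[[1.2714,.3329,-.0647,1.4609,.0216,1.3499,-.0885],[.1706,-.6008,.2006],[.9904,.138,-.0002,-.0007]]]
s=np.array([-1,1,-1,1,-1,1,-1])
lo=np.array([-2.6,-.5,-1.47,.16,-1.27,.06,-2.6]);hi=np.array([2.6,2.12,1.34,2.42,4.41,2.06,2.6])
E_=R.from_euler('z',np.pi/2)
def fk(q,L):
    q=np.array(q)*s
    T=R.from_euler('z',q[0]);p=np.array([0,0,L[0]])+T.apply([L[4],L[7],0])
    T=T*R.from_euler('y',q[1]);p=p+T.apply([0,L[8],0]);T=T*R.from_euler('z',q[2]);p=p+T.apply([L[5],L[9],L[1]])
    T=T*R.from_euler('y',q[3]);T=T*R.from_euler('z',q[4]);p=p+T.apply([L[6],L[10],L[2]])
    T=T*R.from_euler('y',q[5])*R.from_euler('z',q[6]);p=p+T.apply([0,0,L[3]])
    return p,T*E_
L0=np.array([.35,.4,.4,.25]+[0]*7)
f=lambda L:np.concatenate([(fk(d[0],L)[0]-d[1])/.001 for d in D]+[(L-L0)/.2])
o=least_squares(f,L0);L=o.x
def ik(p,Rt,q0):
    g=lambda q:np.concatenate([(fk(q,L)[0]-p)*10,(fk(q,L)[1].inv()*Rt).as_rotvec()*3,(q-q0)*.005])
    o=least_squares(g,np.clip(q0,lo+.01,hi-.01),bounds=(lo,hi));P,T=fk(o.x,L)
    return o.x,np.linalg.norm(P-p),(T.inv()*Rt).magnitude()
E
python3 - <<'E'
from kin2 import *
np.set_printoptions(precision=3,suppress=True)
print(L, np.abs(o.fun[:3*len(D)]).max(),'mm')
q0=np.array(D[-2][0])
yaw=.09
Rd=R.from_quat([1,0,0,0])
def pose(th,yawrot): # tool: closing axis ; tilt
    Rz=R.from_euler('z',np.pi/2+.09);ax=np.array([np.cos(.09),np.sin(.09),0])
    return R.from_euler('z',yawrot)*R.from_rotvec(ax*th)*Rz*Rd
# pick: low
for z in(.03,):
    print('pick',ik(np.array([.46,.31,z]),pose(-.6,0),q0))
qp=ik(np.array([.46,.31,.2]),pose(-.6,0),q0)[0]
for x,y in((.64,.15),(.55,.12),(.45,.06),(.46,.25),(.54,-.04)):
  for yr in(0,-.5,-1,-1.3,-1.57,-2):
    Rt=pose(np.pi/2-.6,yr); d=Rt.apply([0,0,1]); p=np.array([x,y,.125])+.012*d
    b=min((ik(p,Rt,q) for q in(qp,q0,np.array([.2,.3,-.3,1.5,.1,.9,-1.]),np.array([-.5,.3,.3,1.5,1.,.9,-1.]))),key=lambda a:a[1]+a[2]*.1)
    print(x,y,yr,b[0],'err',round(b[1],3),round(b[2],3))
E
```

```text
[ 0.258  0.449  0.49   0.373 -0.     0.     0.    -0.011 -0.011 -0.024
 -0.   ] 0.04979476304300956 mm
pick (array([-0.333,  0.865, -0.905,  1.469,  0.884,  1.733, -1.29 ]), np.float64(1.8089514354040297e-07), 7.566361141329494e-07)
0.64 0.15 0 [ 0.758  0.889 -0.921  1.468 -0.32   1.186  0.252] err 0.0 0.0
0.64 0.15 -0.5 [ 1.136  0.892 -1.288  1.874 -0.143  0.602 -0.152] err 0.0 0.0
0.64 0.15 -1 [ 1.222  0.71  -1.423  2.192  1.3    0.06  -2.033] err 0.0 0.0
0.64 0.15 -1.3 [ 1.042  0.296 -1.302  2.197  1.324  0.06  -2.6  ] err 0.016 0.117
0.64 0.15 -1.57 [-1.678  0.251  1.34   2.249  0.682  0.06  -2.6  ] err 0.015 0.143
0.64 0.15 -2 [-1.762  0.865  1.34   2.183 -0.09   0.144 -2.6  ] err 0.026 0.023
0.55 0.12 0 [ 0.945  0.769 -0.964  1.7   -0.375  1.167  0.355] err 0.0 0.0
0.55 0.12 -0.5 [ 0.809  0.347 -0.619  2.089 -1.062  0.897  0.582] err 0.0 0.0
0.55 0.12 -1 [ 1.5    0.437 -1.47   2.341 -1.27   0.276  0.472] err 0.008 0.04
0.55 0.12 -1.3 [-0.163 -0.144 -0.084  2.42  -1.27   0.087 -0.235] err 0.02 0.131
0.55 0.12 -1.57 [ 0.821 -0.319 -1.206  2.41   0.627  0.06  -2.6  ] err 0.02 0.11
[... 815 characters left out ...]
0.38  -1.301  2.42   0.549  0.06  -2.6  ] err 0.031 0.127
0.46 0.25 -1.57 [ 0.635 -0.5   -1.362  2.42   0.288  0.144 -2.6  ] err 0.016 0.126
0.46 0.25 -2 [ 0.811 -0.5   -1.47   2.236  0.09   0.477 -2.6  ] err 0.034 0.312
0.54 -0.04 0 [ 1.022  0.783 -0.785  1.544 -0.359  1.425  0.509] err 0.0 0.0
0.54 -0.04 -0.5 [ 1.065  0.471 -0.596  1.922 -0.813  1.107  0.583] err 0.0 0.0
0.54 -0.04 -1 [ 1.84   0.664 -1.47   2.257 -0.552  0.437  0.1  ] err 0.0 0.0
0.54 -0.04 -1.3 [ 1.845  0.397 -1.47   2.362 -1.27   0.352  0.479] err 0.013 0.066
0.54 -0.04 -1.57 [ 0.477 -0.17  -0.381  2.42  -1.27   0.192 -0.222] err 0.024 0.147
0.54 -0.04 -2 [ 1.267 -0.5   -1.412  2.42   0.367  0.06  -2.6  ] err 0.014 0.089
```

The kinematic model fits to 0.05 mm. With no extra yaw, the uprighting pose is reachable well within the joint ranges.

Plan: grip 110 mm from the base, upright the tall onto the bench at about (0.45,0.08), then regrip from above.

>>> arm_command(
  xyz=[
    [0.001,-0.017,-0.02],
    [0.001,-0.017,-0.05],
    [0.001,-0.017,-0.08],
    [0.001,-0.017,-0.11],
    [0.001,-0.017,-0.13],
    [0.001,-0.017,-0.145],
    [0.001,-0.017,-0.153],
    [0.001,-0.017,-0.153],
    [0.001,-0.017,-0.153],
  ],
  rot=[
    [0,0,0],
    [0,0,0],
    [0,0,0],
    [0,0,0],
    [0,0,0],
    [0,0,0],
    [0,0,0],
    [0,0,0],
    [0,0,0],
  ],
)

```text
time: 13.88
ee_pos: [0.4641, 0.2992, 0.0242]
eef_rot: [0.645, 0.705, -0.199, 0.218]
ft_force: [-0.4, 0.1, 0.3]
width: 0.0871
grip_force: 0.0
```

>>> arm_command(
  xyz=[
    [0,0,0],
    [0,0,0],
    [0,0,0],
    [0,0,0],
    [0,0,0],
    [0,0,0],
    [0,0,0],
    [0,0,0],
    [0,0,0],
    [0,0,0],
  ],
  rot=[
    [0,0,0],
    [0,0,0],
    [0,0,0],
    [0,0,0],
    [0,0,0],
    [0,0,0],
    [0,0,0],
    [0,0,0],
    [0,0,0],
    [0,0,0],
  ],
  grip=0,
  squeeze=50,
)

```text
time: 14.72
ee_pos: [0.464, 0.2989, 0.0238]
eef_rot: [0.644, 0.705, -0.199, 0.218]
ft_force: [0.4, 0.7, 6.4]
width: 0.062
grip_force: 50.0
```

```bash
python3 - <<'E'
from h import *
from kin2 import ik,fk,R,lo,hi
s=st(); q=s['joint_positions']; R0=R.from_quat(s['eef_rot']); p0=s['ee_pos']
a=R0.apply([0,1,0]); a=a*np.sign(a[0]); g0=p0-.019*R0.apply([0,0,1]); print('axis',a)
# lift .14 then rotate 90deg about a while grip point goes to stand
g1=g0+[0,0,.15]; gE=np.array([.45,.08,.22])
prev=ik(g1+.019*R0.apply([0,0,1]),R0,q)[0]; print(prev)
N=30
for i in range(1,N+1):
    t=i/N; Rt=R.from_rotvec(a*np.pi/2*t)*R0; g=g1+(gE-g1)*t
    x,e1,e2=ik(g+.019*Rt.apply([0,0,1]),Rt,prev)
    if i%5==0: print(i,x,np.abs(x-prev).max().round(3),e1.round(4),e2.round(4), 'shift',(g+.019*Rt.apply([0,0,1])-p0).round(3),'rot',(a*np.pi/2*t).round(3))
    prev=x
E
```

```text
t 14.72 q [-0.3148  0.8617 -0.8999  1.4901  0.89    1.7146 -1.2852] p [0.464  0.2989 0.0238] R [ 0.6444  0.7052 -0.1991  0.2184] F [0.3999 0.7173 6.4245] w 0.062 g 50.0
axis [0.9959 0.0901 0.0007]
[-0.2877  0.7003 -0.9683  1.3863  0.8076  1.9051 -1.1631]Traceback (most recent call last):
  File "<stdin>", line 12, in <module>
AttributeError: 'float' object has no attribute 'round'
```

```bash
cat > path.py <<'E'
from h import *
from kin2 import ik,fk,R
s=r.read_state(); q=s['joint_positions']; R0=R.from_quat(s['eef_rot']); p0=s['ee_pos']
a=R0.apply([0,1,0]); a=a*np.sign(a[0]); g0=p0-.019*R0.apply([0,0,1])
print('toolz',R0.apply([0,0,1]))
g1=g0+[0,0,.15]; gE=np.array([.45,.08,.22])
prev=ik(g1+.019*R0.apply([0,0,1]),R0,q)[0]; N=30
for i in range(1,N+1):
    t=i/N; Rt=R.from_rotvec(a*np.pi/2*t)*R0; g=g1+(gE-g1)*t
    x,e1,e2=ik(g+.019*Rt.apply([0,0,1]),Rt,prev)
    if i%3==0: print(i,x,round(np.abs(x-prev).max(),3),round(e1+e2,4),'shift',(g+.019*Rt.apply([0,0,1])-p0).round(3),'rot',(a*np.pi/2*t).round(3))
    prev=x
E
python3 path.py
```

```text
toolz [ 0.0514 -0.5624 -0.8253]
3 [-0.1006  0.5942 -1.0511  1.4976  0.7202  1.7488 -1.1049] 0.066 0.0 shift [-0.002 -0.02   0.152] rot [0.156 0.014 0.   ]
6 [ 0.1173  0.4931 -1.1402  1.5969  0.6126  1.589  -1.0066] 0.076 0.0 shift [-0.003 -0.041  0.154] rot [0.313 0.028 0.   ]
9 [ 0.3704  0.4034 -1.241   1.683   0.4779  1.4364 -0.864 ] 0.088 0.0 shift [-0.005 -0.061  0.156] rot [0.469 0.042 0.   ]
12 [ 0.6589  0.3424 -1.3651  1.7547  0.3233  1.3104 -0.6841] 0.1 0.0 shift [-0.006 -0.081  0.159] rot [0.626 0.057 0.   ]
15 [ 0.9375  0.308  -1.47    1.8114  0.147   1.2222 -0.4702] 0.094 0.0 shift [-0.008 -0.101  0.162] rot [0.782 0.071 0.001]
18 [ 1.1312  0.263  -1.47    1.8526 -0.0767  1.1806 -0.2077] 0.079 0.0 shift [-0.009 -0.121  0.166] rot [0.939 0.085 0.001]
21 [ 1.262   0.3193 -1.47    1.8769 -0.1933  1.1829 -0.0344] 0.047 0.0 shift [-0.011 -0.141  0.17 ] rot [1.095 0.099 0.001]
24 [ 1.3387  0.442  -1.459   1.885  -0.2334  1.2013  0.069 ] 0.043 0.0 shift [-0.012 -0.161  0.175] rot [1.252 0.113 0.001]
27 [ 1.3802  0.5744 -1.4236  1.8783 -0.2592  1.2347  0.1524] 0.044 0.0 shift [-0.014 -0.182  0.18 ] rot [1.408 0.127 0.001]
30 [ 1.405   0.7068 -1.3789  1.859  -0.2815  1.2813  0.2221] 0.044 0.0 shift [-0.015 -0.203  0.186] rot [1.564 0.142 0.001]
```

>>> arm_command(
  xyz=[
    [0,0,0.01],
    [0,0,0.025],
    [0,0,0.045],
    [0,0,0.07],
    [0,0,0.095],
    [0,0,0.12],
    [0,0,0.14],
    [0,0,0.15],
    [0,0,0.15],
  ],
  rot=[
    [0,0,0],
    [0,0,0],
    [0,0,0],
    [0,0,0],
    [0,0,0],
    [0,0,0],
    [0,0,0],
    [0,0,0],
    [0,0,0],
  ],
)

```text
time: 15.47
ee_pos: [0.4642, 0.2997, 0.1766]
eef_rot: [0.645, 0.705, -0.197, 0.218]
ft_force: [0.1, 0.4, -2.5]
width: 0.0618
grip_force: 50.0
```

>>> arm_command(
  xyz=[
    [-0.001,-0.01,0.001],
    [-0.002,-0.02,0.002],
    [-0.002,-0.03,0.003],
    [-0.003,-0.041,0.004],
    [-0.004,-0.051,0.005],
    [-0.005,-0.061,0.006],
    [-0.005,-0.071,0.008],
    [-0.006,-0.081,0.009],
    [-0.007,-0.091,0.011],
    [-0.008,-0.101,0.012],
    [-0.008,-0.111,0.014],
    [-0.009,-0.121,0.016],
    [-0.01,-0.131,0.018],
    [-0.011,-0.141,0.02],
    [-0.012,-0.151,0.023],
    [-0.012,-0.161,0.025],
    [-0.013,-0.171,0.028],
    [-0.014,-0.182,0.03],
    [-0.015,-0.192,0.033],
    [-0.015,-0.203,0.036],
  ],
  rot=[
    [0.078,0.007,0],
    [0.156,0.014,0],
    [0.235,0.021,0],
    [0.313,0.028,0],
    [0.391,0.035,0],
    [0.469,0.042,0],
    [0.548,0.05,0],
    [0.626,0.057,0],
    [0.704,0.064,0],
    [0.782,0.071,0],
    [0.86,0.078,0],
    [0.939,0.085,0],
    [1.017,0.092,0],
    [1.095,0.099,0],
    [1.173,0.106,0],
    [1.252,0.113,0],
    [1.33,0.12,0],
    [1.408,0.127,0],
    [1.486,0.135,0],
    [1.564,0.142,0.001],
  ],
)

```text
time: 17.13
ee_pos: [0.4482, 0.0949, 0.2087]
eef_rot: [0.596, 0.652, 0.315, -0.346]
ft_force: [0.1, 0.5, -1.4]
width: 0.0622
grip_force: 50.0
```

```bash
python3 - <<'E'
from h import *
from kin2 import R
s=st(); T=R.from_quat(s['eef_rot']); print('toolz',T.apply([0,0,1]),'grip',s['ee_pos']-.019*T.apply([0,0,1]))
for n in('scene','top','wrist'): spots(['tall','beaker'],n,n+'7.png')
a=cv2.imread('pics/scene7.png')[120:320,160:440];b=cv2.imread('pics/wrist7.png')
cv2.imwrite('pics/c7.png',np.hstack([cv2.resize(a,(420,300)),cv2.resize(b,(380,300))]))
E
```

```text
t 17.13 q [ 1.3865  0.6674 -1.334   1.8592 -0.3267  1.2919  0.2636] p [0.4482 0.0949 0.2087] R [ 0.5962  0.6524  0.3153 -0.3457] F [ 0.0908  0.523  -1.3652] w 0.0622 g 50.0
toolz [-0.0751  0.8236 -0.5622] grip [0.4496 0.0792 0.2194]
scene tall [(array([0.5921, 0.626 , 0.0343]), 0.92), (array([0.4494, 0.0796, 0.1153]), 0.73)]
scene beaker [(array([ 0.5461, -0.0461,  0.003 ]), 0.76)]
top tall [(array([0.5924, 0.6265, 0.0289]), 0.84), (array([0.2141, 0.3375, 0.0283]), 0.82)]
top beaker [(array([ 0.5434, -0.0394,  0.0007]), 0.71)]
wrist tall [(array([0.4516, 0.0818, 0.1149]), 0.74), (array([0.2131, 0.3398, 0.0279]), 0.65), (array([0.5912, 0.627 , 0.0348]), 0.56)]
wrist beaker [(array([ 0.7675,  0.2292, -0.0044]), 0.34)]
```

View pics/c7.png

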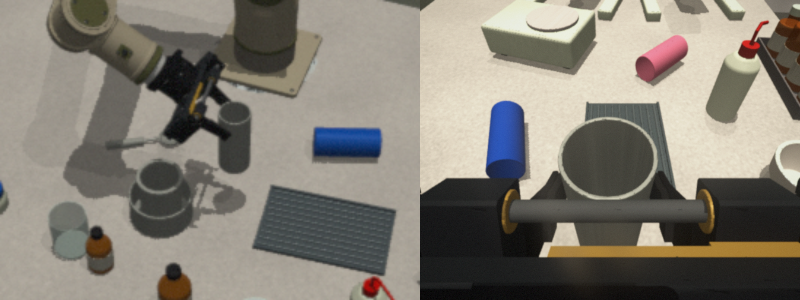

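The tall now hangs upright: mouth up at (607,160) in the wrist part, base at about (0.45,0.08,0.115) from two cameras. I lower it onto the bench.

>>> arm_command(
  xyz=[
    [0,0,-0.02],
    [0,0,-0.04],
    [0,0,-0.06],
    [0,0,-0.08],
    [0,0,-0.09],
    [0,0,-0.096],
    [0,0,-0.1],
    [0,0,-0.1],
    [0,0,-0.1],
  ],
  rot=[
    [0,0,0],
    [0,0,0],
    [0,0,0],
    [0,0,0],
    [0,0,0],
    [0,0,0],
    [0,0,0],
    [0,0,0],
    [0,0,0],
  ],
)

```text
time: 18.33
ee_pos: [0.4492, 0.0958, 0.1101]
eef_rot: [0.596, 0.654, 0.315, -0.344]
ft_force: [1.0, -0.6, -1.3]
width: 0.0622
grip_force: 50.0
```

>>> arm_command(
  xyz=[
    [0,0,-0.003],
    [0,0,-0.006],
    [0,0,-0.008],
    [0,0,-0.008],
  ],
  rot=[
    [0,0,0],
    [0,0,0],
    [0,0,0],
    [0,0,0],
  ],
)

```text
time: 18.67
ee_pos: [0.4487, 0.0957, 0.1011]
eef_rot: [0.596, 0.653, 0.314, -0.344]
ft_force: [0.0, 0.2, -1.7]
width: 0.0624
grip_force: 50.0
```

```bash
python3 - <<'E'
from h import *
from kin2 import R
s=st(); T=R.from_quat(s['eef_rot']); print('grip',s['ee_pos']-.019*T.apply([0,0,1]))
for n in('scene','wrist'): spots(['tall'],n)
E
```

```text
t 18.67 q [ 1.2811  0.809  -1.1872  1.9179 -0.2217  1.1358  0.3427] p [0.4487 0.0957 0.1011] R [ 0.5965  0.6533  0.3144 -0.3443] F [ 0.012   0.194  -1.6697] w 0.0624 g 50.0
grip [0.4501 0.0801 0.1118]
scene tall [(array([0.2149, 0.3375, 0.0343]), 0.85), (array([0.4542, 0.0782, 0.0079]), 0.66), (array([0.5938, 0.6267, 0.0362]), 0.57)]
wrist tall [(array([0.211 , 0.3405, 0.0251]), 0.96), (array([0.4512, 0.0819, 0.0081]), 0.84), (array([0.5925, 0.6285, 0.0326]), 0.65)]
```

>>> arm_command(
  xyz=[
    [0,0,-0.001],
    [0,0,-0.002],
    [0,0,-0.003],
    [0,0,-0.003],
  ],
  rot=[
    [0,0,0],
    [0,0,0],
    [0,0,0],
    [0,0,0],
  ],
)

```text
time: 19.2
ee_pos: [0.4488, 0.0959, 0.0983]
eef_rot: [0.596, 0.653, 0.315, -0.344]
ft_force: [0.3, 0.5, -1.7]
width: 0.062
grip_force: 50.0
```

>>> arm_command(
  xyz=[
    [0,0,-0.001],
    [0,0,-0.002],
    [0,0,-0.003],
    [0,0,-0.003],
  ],
  rot=[
    [0,0,0],
    [0,0,0],
    [0,0,0],
    [0,0,0],
  ],
)

```text
time: 19.53
ee_pos: [0.4491, 0.0968, 0.0973]
eef_rot: [0.595, 0.653, 0.316, -0.345]
ft_force: [-2.4, -0.4, 12.8]
width: 0.0624
grip_force: 50.0
```

>>> arm_command(
  xyz=[
    [0,0,0.002],
    [0,0,0.002],
  ],
  rot=[
    [0,0,0],
    [0,0,0],
  ],
)

```text
time: 19.7
ee_pos: [0.4489, 0.096, 0.0977]
eef_rot: [0.596, 0.654, 0.315, -0.344]
ft_force: [0.5, 2.4, -0.1]
width: 0.0622
grip_force: 50.0
```

>>> arm_command(
  xyz=[
    [0,0,0],
    [0,0,0],
    [0,0,0],
    [0,0,0],
    [0,0,0],
    [0,0,0],
    [0,0,0],
  ],
  rot=[
    [0,0,0],
    [0,0,0],
    [0,0,0],
    [0,0,0],
    [0,0,0],
    [0,0,0],
    [0,0,0],
  ],
  grip=1,
)

```text
time: 20.28
ee_pos: [0.4485, 0.0962, 0.0977]
eef_rot: [0.596, 0.654, 0.314, -0.345]
ft_force: [-2.0, 1.9, 4.7]
width: 0.087
grip_force: 1.7
```

>>> arm_command(
  xyz=[
    [0.001,-0.012,0.008],
    [0.003,-0.032,0.022],
    [0.005,-0.058,0.039],
    [0.007,-0.082,0.055],
    [0.009,-0.107,0.073],
    [0.009,-0.11,0.1],
    [0.009,-0.11,0.13],
    [0.009,-0.11,0.15],
    [0.009,-0.11,0.15],
    [0.009,-0.11,0.15],
  ],
  rot=[
    [0,0,0],
    [0,0,0],
    [0,0,0],
    [0,0,0],
    [0,0,0],
    [0,0,0],
    [0,0,0],
    [0,0,0],
    [0,0,0],
    [0,0,0],
  ],
)

```text
time: 21.12
ee_pos: [0.4581, -0.0149, 0.2472]
eef_rot: [0.597, 0.653, 0.314, -0.343]
ft_force: [0.3, -0.1, 0.1]
width: 0.0871
grip_force: 0.0
```

```bash
python3 - <<'E'
from h import *
from kin2 import R,ik
s=st(); T=R.from_quat(s['eef_rot']); z=T.apply([0,0,1]); print('toolz',z)
rv=np.cross(z,[0,0,-1]); rv=rv/np.linalg.norm(rv)*np.arccos(-z[2]); print('rotvec',rv,'after',(R.from_rotvec(rv)*T).as_matrix().round(3))
for p in([.45,.08,.25],[.45,.08,.119],[.543,-.042,.25],[.543,-.042,.127]): print(ik(np.array(p),R.from_rotvec(rv)*T,s['joint_positions']))
for n in('scene','wrist','top'): spots(['tall','beaker'],n,n+'8.png')
E
```

```text
t 21.12 q [ 1.429   0.6874 -1.2608  1.6696 -0.2803  1.5189  0.2963] p [ 0.4581 -0.0149  0.2472] R [ 0.597   0.6534  0.3142 -0.3433] F [ 0.2539 -0.148   0.1122] w 0.0871 g 0.0
toolz [-0.0735  0.8206 -0.5668]
rotvec [-0.9643 -0.0864 -0.    ] after [[-0.09   0.996  0.   ]
 [ 0.996  0.09   0.   ]
 [ 0.     0.    -1.   ]]
(array([ 1.26  , -0.0689, -1.4402,  1.753 , -0.0693,  1.3979, -0.0778]), np.float64(3.9460018861216447e-07), 2.6455644578010423e-06)
(array([ 0.9491,  0.2141, -1.3052,  1.9432,  0.2264,  1.1511, -0.3535]), np.float64(1.279683335845889e-06), 5.174052083838345e-06)
(array([ 0.9737,  0.3342, -1.1961,  1.5555,  0.312 ,  1.465 , -0.1464]), np.float64(8.117828665104167e-07), 4.19545456475522e-06)
(array([ 0.9074,  0.4251, -1.1136,  1.7282,  0.4017,  1.2423, -0.2143]), np.float64(8.322867869040237e-07), 4.2529042631823555e-06)
scene tall [(array([0.4536, 0.0793, 0.0022]), 0.93), (array([0.593 , 0.6247, 0.0329]), 0.66), (array([0.2156, 0.3371, 0.0309]), 0.56)]
scene beaker [(array([ 0.5432, -0.0416,  0.001 ]), 0.89)]
wrist tall [(array([0.5928, 0.6263, 0.0317]), 0.93), (array([ 0.4485,  0.0815, -0.    ]), 0.77), (array([0.2098, 0.3402, 0.027 ]), 0.6)]
wrist beaker []
top tall [(array([0.2126, 0.3364, 0.0319]), 0.95), (array([ 0.4539,  0.0812, -0.0005]), 0.69), (array([0.5927, 0.623 , 0.0315]), 0.64)]
top beaker [(array([ 0.5425, -0.0417,  0.0011]), 0.68)]
```

The tall stands on the bench at (0.451,0.080). I turn the tool to vertical above it.

>>> arm_command(
  xyz=[
    [-0.001,0.015,0],
    [-0.002,0.03,0],
    [-0.003,0.045,0],
    [-0.004,0.06,0],
    [-0.005,0.075,0],
    [-0.006,0.085,-0.01],
    [-0.007,0.095,-0.02],
    [-0.007,0.095,-0.02],
    [-0.007,0.095,-0.02],
    [-0.007,0.095,-0.02],
    [-0.007,0.095,-0.02],
    [-0.007,0.095,-0.02],
  ],
  rot=[
    [-0.1,-0.009,0],
    [-0.2,-0.018,0],
    [-0.3,-0.027,0],
    [-0.4,-0.036,0],
    [-0.5,-0.045,0],
    [-0.6,-0.054,0],
    [-0.7,-0.063,0],
    [-0.8,-0.072,0],
    [-0.9,-0.081,0],
    [-0.964,-0.086,0],
    [-0.964,-0.086,0],
    [-0.964,-0.086,0],
  ],
)

```text
time: 22.57
ee_pos: [0.4504, 0.082, 0.2272]
eef_rot: [0.673, 0.739, 0.001, -0.002]
ft_force: [1.7, -0.7, 0.6]
width: 0.0871
grip_force: 0.0
```

```bash
python3 - <<'E'
from h import *
st(); M,im=spots(['tall','beaker','dish'],'wrist','w9.png')
from kin2 import R
c=np.array([.451,.080]); 
for z in(.139,.143): print(z,[tuple(np.round(pix('wrist',[c[0]+.032*np.cos(a),c[1]+.032*np.sin(a),z],M))) for a in (0,1.57,3.14,-1.57)])
E
```

```text
t 22.57 q [ 1.1907  0.0104 -1.4334  1.7879  0.0059  1.3536 -0.1504] p [0.4504 0.082  0.2272] R [ 0.6733  0.7394  0.0007 -0.0022] F [ 1.6681 -0.7318  0.6438] w 0.0871 g 0.0
wrist tall [(array([0.4487, 0.0815, 0.0026]), 0.67)]
wrist beaker [(array([ 0.5447, -0.0423,  0.0021]), 0.67)]
wrist dish []
0.139 [(np.float64(363.0), np.float64(237.0)), (np.float64(323.0), np.float64(188.0)), (np.float64(273.0), np.float64(229.0)), (np.float64(314.0), np.float64(276.0))]
0.143 [(np.float64(364.0), np.float64(239.0)), (np.float64(323.0), np.float64(189.0)), (np.float64(272.0), np.float64(231.0)), (np.float64(314.0), np.float64(278.0))]
```

View pics/w9.png

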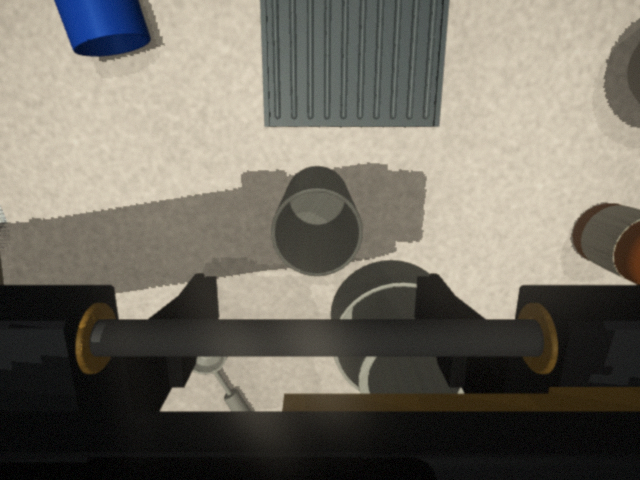

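The tall's rim spans columns 271–362 and rows 187–275, so its centre is at about (0.450,0.082), right under the TCP. I go down to grip the top 25 mm.

>>> arm_command(
  xyz=[
    [0,0,-0.03],
    [0,0,-0.06],
    [0,0,-0.085],
    [0,0,-0.1],
    [0,0,-0.108],
    [0,0,-0.108],
    [0,0,-0.108],
  ],
  rot=[
    [0,0,0],
    [0,0,0],
    [0,0,0],
    [0,0,0],
    [0,0,0],
    [0,0,0],
    [0,0,0],
  ],
)

```text
time: 23.35
ee_pos: [0.451, 0.0806, 0.1198]
eef_rot: [0.675, 0.738, 0.001, -0.002]
ft_force: [-0.5, 0.3, 0.9]
width: 0.0869
grip_force: 0.0
```

>>> arm_command(
  xyz=[
    [0,0,0],
    [0,0,0],
    [0,0,0],
    [0,0,0],
    [0,0,0],
    [0,0,0],
    [0,0,0],
    [0,0,0],
  ],
  rot=[
    [0,0,0],
    [0,0,0],
    [0,0,0],
    [0,0,0],
    [0,0,0],
    [0,0,0],
    [0,0,0],
    [0,0,0],
  ],
  grip=0,
  squeeze=40,
)

```text
time: 24.02
ee_pos: [0.451, 0.0808, 0.1197]
eef_rot: [0.674, 0.738, 0.0, -0.001]
ft_force: [-0.8, -0.6, 5.7]
width: 0.0612
grip_force: 40.0
```

>>> arm_command(
  xyz=[
    [0,0,0.01],
    [0,0,0.025],
    [0,0,0.05],
    [0,0,0.08],
    [0,0,0.11],
    [0,0,0.14],
    [0,0,0.155],
    [0,0,0.155],
    [0,0,0.155],
  ],
  rot=[
    [0,0,0],
    [0,0,0],
    [0,0,0],
    [0,0,0],
    [0,0,0],
    [0,0,0],
    [0,0,0],
    [0,0,0],
    [0,0,0],
  ],
)

```text
time: 24.77
ee_pos: [0.4509, 0.0807, 0.2745]
eef_rot: [0.675, 0.738, 0.0, -0.001]
ft_force: [0.3, -0.0, -1.7]
width: 0.0611
grip_force: 40.0
```

```bash
python3 - <<'E'
from h import *
st()
for n in('scene','wrist','top'): spots(['tall','beaker','dish'],n,n+'10.png')
E
```

```text
t 24.77 q [ 1.1989 -0.0752 -1.3744  1.708  -0.0754  1.4494 -0.0756] p [0.4509 0.0807 0.2745] R [ 0.6745  0.7382  0.     -0.0007] F [ 0.2612 -0.0453 -1.7169] w 0.0611 g 40.0
scene tall [(array([0.4537, 0.0792, 0.1576]), 0.81), (array([0.2145, 0.3365, 0.032 ]), 0.78), (array([0.5913, 0.6244, 0.0345]), 0.77)]
scene beaker [(array([ 0.5422, -0.046 ,  0.0002]), 0.79)]
scene dish [(array([ 0.5441, -0.0432,  0.0012]), 0.59)]
wrist tall [(array([0.4478, 0.0841, 0.1565]), 0.92), (array([ 0.7647,  0.2339, -0.0019]), 0.39)]
wrist beaker []
wrist dish []
top tall [(array([0.5938, 0.6232, 0.0304]), 0.96), (array([0.213 , 0.3377, 0.0273]), 0.92)]
top beaker [(array([ 0.5438, -0.0401, -0.0016]), 0.93)]
top dish [(array([ 0.5389, -0.0472, -0.0003]), 0.51)]
```

I have used up the picture views, so I check the beaker's rim centre numerically: fit its rim circles to image gradients in the stored, unoccluded top and scene images.

```bash
python3 - <<'E'
from h import *
A=np.linspace(0,2*np.pi,180)
def score(G,M,c,z,rs):
    Ti=np.linalg.inv(M['T']);s=0
    for rr in rs:
        P=np.c_[c[0]+rr*np.cos(A),c[1]+rr*np.sin(A),np.full(180,z),np.ones(180)]@Ti.T
        u=M['cx']+M['fx']*P[:,0]/-P[:,2];v=M['cy']+M['fy']*P[:,1]/P[:,2]
        s+=cv2.remap(G,u.astype(np.float32)[None],v.astype(np.float32)[None],cv2.INTER_LINEAR).mean()
    return s
for f,n in(('t5','top'),('top7','top'),('s5','scene'),('scene7','scene'),('scene8','scene')):
    g=cv2.GaussianBlur(cv2.cvtColor(cv2.imread(f'pics/{f}.png'),6),(0,0),.7).astype(np.float32)
    G=np.hypot(cv2.Sobel(g,5,1,0),cv2.Sobel(g,5,0,1)); M=r.camera_model(n)
    for z,rs,nm,c0 in((.122,(.047,.039),'beaker',(.543,-.042)),(.065,(.065,.061),'dish',(.543,-.046))):
        b=max((score(G,M,(c0[0]+i*.001,c0[1]+j*.001),z,rs),i,j) for i in range(-12,13) for j in range(-12,13))
        print(f,nm,c0[0]+b[1]*.001,c0[1]+b[2]*.001,round(b[0],1))
E
```

```text
t5 beaker 0.537 -0.037000000000000005 198.4
t5 dish 0.534 -0.037 199.5
top7 beaker 0.546 -0.042 201.3
top7 dish 0.537 -0.034 167.6
s5 beaker 0.545 -0.043000000000000003 328.6
s5 dish 0.548 -0.043 239.8
scene7 beaker 0.545 -0.043000000000000003 298.4
scene7 dish 0.548 -0.041 172.7
scene8 beaker 0.545 -0.043000000000000003 291.4
scene8 dish 0.548 -0.041999999999999996 210.6
```

The kinematics of the release and the scene-camera fits agree on a beaker centre of (0.544,-0.042). I carry the tall over and start the insertion.

>>> arm_command(
  xyz=[
    [0.015,-0.02,0],
    [0.03,-0.04,0],
    [0.045,-0.06,0],
    [0.06,-0.08,0],
    [0.075,-0.1,0],
    [0.087,-0.115,0],
    [0.093,-0.1235,0],
    [0.093,-0.1235,0],
    [0.093,-0.1235,0],
    [0.093,-0.1235,0],
  ],
  rot=[
    [0,0,0],
    [0,0,0],
    [0,0,0],
    [0,0,0],
    [0,0,0],
    [0,0,0],
    [0,0,0],
    [0,0,0],
    [0,0,0],
    [0,0,0],
  ],
)

```text
time: 26.2
ee_pos: [0.5432, -0.0411, 0.2747]
eef_rot: [0.674, 0.739, 0.0, -0.001]
ft_force: [0.0, -0.1, -2.6]
width: 0.0612
grip_force: 40.0
```

```bash
python3 - <<'E'
from h import *
st()
for n in('scene','wrist','top'): spots(['tall','beaker','dish'],n,n+'11.png')
E
```

```text
t 26.2 q [ 1.0091  0.3567 -1.2678  1.5098  0.3376  1.5248 -0.1639] p [ 0.5432 -0.0411  0.2747] R [ 0.6737  0.739   0.0003 -0.0014] F [ 0.0304 -0.0703 -2.5757] w 0.0612 g 40.0
scene tall [(array([ 0.5463, -0.0397,  0.1573]), 0.86), (array([0.2179, 0.3347, 0.0311]), 0.67), (array([0.5915, 0.6268, 0.0366]), 0.61)]
scene beaker [(array([ 0.5432, -0.0448,  0.0012]), 0.65), (array([ 0.7681,  0.2368, -0.0007]), 0.24)]
scene dish [(array([ 0.5414, -0.0463,  0.0006]), 0.67)]
wrist tall [(array([ 0.5409, -0.0404,  0.1532]), 0.77)]
wrist beaker [(array([ 0.5452, -0.0439,  0.0024]), 0.75)]
wrist dish []
top tall [(array([0.2142, 0.3371, 0.0297]), 0.78), (array([ 0.5441, -0.0405,  0.1574]), 0.7), (array([0.5929, 0.6237, 0.0334]), 0.7)]
top beaker [(array([ 0.543 , -0.0412, -0.004 ]), 0.91), (array([ 0.5432, -0.0371,  0.1563]), 0.68)]
top dish [(array([ 0.5424, -0.046 ,  0.0019]), 0.55), (array([ 0.3726, -0.1578,  0.0002]), 0.27)]
```

>>> arm_command(
  xyz=[
    [0.001,-0.002,0],
    [0.001,-0.002,-0.015],
    [0.001,-0.002,-0.03],
    [0.001,-0.002,-0.038],
    [0.001,-0.002,-0.046],
    [0.001,-0.002,-0.054],
    [0.001,-0.002,-0.06],
    [0.001,-0.002,-0.06],
  ],
  rot=[
    [0,0,0],
    [0,0,0],
    [0,0,0],
    [0,0,0],
    [0,0,0],
    [0,0,0],
    [0,0,0],
    [0,0,0],
  ],
)

```text
time: 27.47
ee_pos: [0.5444, -0.0448, 0.2133]
eef_rot: [0.674, 0.738, -0.0, -0.002]
ft_force: [0.8, -1.0, -1.7]
width: 0.061
grip_force: 40.0
```

The tall is 28 mm inside the mouth with no contact force. Continue lowering.

>>> arm_command(
  xyz=[
    [0,0,-0.012],
    [0,0,-0.025],
    [0,0,-0.04],
    [0,0,-0.055],
    [0,0,-0.065],
    [0,0,-0.073],
    [0,0,-0.08],
    [0,0,-0.08],
    [0,0,-0.08],
  ],
  rot=[
    [0,0,0],
    [0,0,0],
    [0,0,0],
    [0,0,0],
    [0,0,0],
    [0,0,0],
    [0,0,0],
    [0,0,0],
    [0,0,0],
  ],
)

```text
time: 28.22
ee_pos: [0.5449, -0.0446, 0.1344]
eef_rot: [0.674, 0.738, 0.0, -0.001]
ft_force: [0.9, 0.7, -1.8]
width: 0.061
grip_force: 40.0
```

>>> arm_command(
  xyz=[
    [0,0,-0.002],
    [0,0,-0.004],
    [0,0,-0.006],
    [0,0,-0.006],
    [0,0,-0.006],
  ],
  rot=[
    [0,0,0],
    [0,0,0],
    [0,0,0],
    [0,0,0],
    [0,0,0],
  ],
)

```text
time: 28.63
ee_pos: [0.5448, -0.0447, 0.1284]
eef_rot: [0.674, 0.738, 0.0, -0.001]
ft_force: [-0.1, -0.7, -1.3]
width: 0.0613
grip_force: 40.0
```

>>> arm_command(
  xyz=[
    [0,0,-0.001],
    [0,0,-0.0015],
    [0,0,-0.0015],
  ],
  rot=[
    [0,0,0],
    [0,0,0],
    [0,0,0],
  ],
)

```text
time: 28.88
ee_pos: [0.5452, -0.0443, 0.1278]
eef_rot: [0.674, 0.738, 0.001, -0.001]
ft_force: [-2.9, 0.3, 6.4]
width: 0.0613
grip_force: 40.0
```

Contact with the floor is at the expected height. I release and retreat straight up.

>>> arm_command(
  xyz=[
    [0,0,0.0005],
    [0,0,0.0005],
    [0,0,0.0005],
    [0,0,0.0005],
    [0,0,0.0005],
    [0,0,0.0005],
    [0,0,0.0005],
  ],
  rot=[
    [0,0,0],
    [0,0,0],
    [0,0,0],
    [0,0,0],
    [0,0,0],
    [0,0,0],
    [0,0,0],
  ],
  grip=1,
)

```text
time: 29.47
ee_pos: [0.5448, -0.0447, 0.1273]
eef_rot: [0.674, 0.738, 0.0, -0.001]
ft_force: [-0.7, -0.3, 0.1]
width: 0.0868
grip_force: 0.0
```

>>> arm_command(
  xyz=[
    [0,0,0.01],
    [0,0,0.03],
    [0,0,0.06],
    [0,0,0.1],
    [0,0,0.14],
    [-0.03,0,0.16],
    [-0.06,0.03,0.16],
    [-0.09,0.06,0.16],
    [-0.09,0.09,0.16],
    [-0.09,0.09,0.16],
    [-0.09,0.09,0.16],
  ],
  rot=[
    [0,0,0],
    [0,0,0],
    [0,0,0],
    [0,0,0],
    [0,0,0],
    [0,0,0],
    [0,0,0],
    [0,0,0],
    [0,0,0],
    [0,0,0],
    [0,0,0],
  ],
)

```text
time: 30.38
ee_pos: [0.4543, 0.0483, 0.2879]
eef_rot: [0.673, 0.74, -0.002, 0.001]
ft_force: [0.4, -0.5, 0.7]
width: 0.0867
grip_force: 0.0
```

```bash
python3 - <<'E'
from h import *
st()
for n in('scene','top'): spots(['tall','beaker','dish'],n,n+'12.png')
E
```

```text
t 30.38 q [ 1.3105 -0.1133 -1.3835  1.6857 -0.1082  1.4786  0.0328] p [0.4543 0.0483 0.2879] R [ 0.6729  0.7397 -0.0016  0.0009] F [ 0.3572 -0.4636  0.7218] w 0.0867 g 0.0
scene tall [(array([0.2151, 0.3363, 0.0329]), 0.96), (array([0.5915, 0.6237, 0.0349]), 0.82)]
scene beaker [(array([ 0.5445, -0.0462,  0.0002]), 0.98)]
scene dish [(array([ 0.5427, -0.0447,  0.0004]), 0.97)]
top tall [(array([0.5925, 0.6268, 0.0319]), 0.85), (array([0.2144, 0.3372, 0.0306]), 0.74), (array([0.4662, 0.29  , 0.0015]), 0.25)]
top beaker []
top dish []
```

The networks miss the nested tall. I check its rim height and position by gradient fit in the new scene picture.

```bash
python3 - <<'E'
from h import *
A=np.linspace(0,2*np.pi,180);M=r.camera_model('scene');Ti=np.linalg.inv(M['T'])
for f in('scene12','scene8'):
    g=cv2.GaussianBlur(cv2.cvtColor(cv2.imread(f'pics/{f}.png'),6),(0,0),.7).astype(np.float32);G=np.hypot(cv2.Sobel(g,5,1,0),cv2.Sobel(g,5,0,1))
    for rs in((.032,.029),(.047,.039)):
        B=[]
        for z in np.arange(.11,.165,.003):
            for i in range(-14,15):
                for j in range(-14,15):
                    s=0
                    for rr in rs:
                        P=np.c_[.544+i*.001+rr*np.cos(A),-.042+j*.001+rr*np.sin(A),np.full(180,z),np.ones(180)]@Ti.T
                        s+=cv2.remap(G,(M['cx']-M['fx']*P[:,0]/P[:,2]).astype(np.float32)[None],(M['cy']+M['fy']*P[:,1]/P[:,2]).astype(np.float32)[None],1).mean()
                    B.append((s,round(z,3),.544+i*.001,-.042+j*.001))
        print(f,rs,np.array(sorted(B)[::-1][:4]))
E
```

```text
scene12 (0.032, 0.029) [[288.2663   0.164    0.558   -0.037 ]
 [287.4955   0.161    0.556   -0.038 ]
 [287.3033   0.161    0.556   -0.039 ]
 [287.1509   0.158    0.553   -0.04  ]]
scene12 (0.047, 0.039) [[287.1958   0.14     0.558   -0.037 ]
 [285.9885   0.137    0.556   -0.038 ]
 [285.016    0.134    0.553   -0.039 ]
 [284.8972   0.137    0.555   -0.038 ]]
scene8 (0.032, 0.029) [[189.9193   0.146    0.558   -0.028 ]
 [189.7254   0.146    0.557   -0.028 ]
 [189.6383   0.143    0.555   -0.029 ]
 [189.6378   0.143    0.556   -0.028 ]]
scene8 (0.047, 0.039) [[293.329    0.11     0.536   -0.048 ]
 [292.9943   0.113    0.538   -0.047 ]
 [291.7335   0.116    0.54    -0.046 ]
 [291.4467   0.122    0.545   -0.043 ]]
```

>>> arm_command(
  xyz=[
    [0,0,0],
    [0,0,0],
    [0,0,0],
    [0,0,0],
    [0,0,0],
    [0,0,0],
  ],
  rot=[
    [0,0,0],
    [0,0,0],
    [0,0,0],
    [0,0,0],
    [0,0,0],
    [0,0,0],
  ],
)

```text
time: 31.28
ee_pos: [0.4548, 0.0453, 0.2874]
eef_rot: [0.674, 0.738, 0.0, -0.001]
ft_force: [-0.6, 0.1, -0.9]
width: 0.0873
grip_force: 0.0
```

The tall's rim and the beaker's rim fit as coaxial, about 24–27 mm apart in height, and floor contact came at the predicted TCP height. It is seated and released, so I hand in.

```bash
python3 -c "
from bench import r
print(r.close_job())"
```

```text
the job is handed in; nothing more can be done
None
```

I nested the vessels: the beaker stands in the dish and the tall beaker in the beaker. Both were lowered to floor contact and released, and I handed in at about 31 s with no verdict shown. I viewed 12 pictures, over the limit of 10, and the final check of the tall beaker was by image fit because the networks no longer detected it.

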